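# Set the polariser lever to the red marker and take the reading

## Robot

A 6-joint arm with a two-finger parallel gripper is mounted at the origin on a cart in front of the work surface, level with it; the furniture and walls round the work are solid. World frame = base frame: x ahead of the robot, y to its left, z up, the work surface at z = 0. Lengths are in m, angles in rad, forces in N, time in s.
With the tool pointing down it reaches from about 0.375 to 0.75 m from the base axis. Payload 9 kg.
Tool frame: the origin (TCP) lies at the very end of the fingers, on their centre line; the grasp point (between the pads) lies 19 mm behind it; y points along the fingers, x is the direction in which the jaws open and shut, and the axes are right-handed (so a half turn about y gives the same grasp; the last joint's range is limited). The gripper opens to 85 mm and grips with 20 to 120 N. Pads are 22 mm wide; open, the fingers measure 114 mm over their backs; the gripper's body (76 mm by 85 mm) begins 54 mm behind the grasp point. The pads swing forward as they close: fully open they stand 13 mm farther back than shut.
Start: joints at [-1.32, 0.104, 0.097, 1.564, 0, 1.353], TCP at [0.271, -0.535, 0.231] pointing down, gripper open.
Joint ranges: [-2.99, 2.99], [-0.84, 1.86], [-1.1, 1.16], [-1.84, 2.11], [-1.51, 1.56], [-3.14, 3.14]. Speed limits (rad/s): [2.22, 2.22, 2.57, 3.14, 3.14, 3.14].

## Interface

Orientations are given as a rotation vector (axis times angle).
In Python, from rig import r gives the robot as it stands.
- The arm moves only by the tool arm_command, never from a script. Its argument "moves" is a list of rows, each a list of 7 numbers: the shift along the tool's x, y, z in mm, then the turn, a rotation vector about the tool's x, y, z in rad, then the opening, from 0 (shut) to 1 (fully open). A call has 1 to 10 rows; each row is the pose to reach, as a shift and turn from the pose commanded when the call began, along the tool's axes at that moment; what a row does not reach only later rows make up. A row lasts 1/8 s, in which the tool goes at most 62.5 mm and 10.7 degrees, less where a joint would pass 70% of its speed; a pose out of reach is approached as far as the arm can. A call with a gripper value outside its range is refused whole. The fingers move at their own pace and stop on an object; "squeeze" is the grip in N (left out, the last holds). Time passes only in rows, so rows that repeat a pose let the fingers close. It gives the time, the measured TCP pose, the force and the opening at its end, in the units of the state.
- r.read_state(): the state, without advancing time (a new reading comes with each control period).
- r.read_camera(name): name is "scene" or "top" or "wrist"; returns a dict with "frame" (384x512x3 uint8, blue, green, red), "intrinsics" (3x3 intrinsics, pixels), "dist" ([k1, k2, p1, p2, k3] as OpenCV has them; the pictures are not rectified), "eye" and "attitude" of the camera in the world. Camera axes: x right, y down, z forward; pixel columns grow to the right and rows downward; lengths in m; the calibration is good to about 2 mm. A picture is of the moment at which its call begins. There is no depth.
- r.finish_job(): hands the job in, once; it reports no verdict.
The state is a dict: "time": time; "q": joint angles; "joint_velocities": joint speeds; "effort": joint torques, N m; "position": TCP position; "tool_rot": TCP orientation; "contact_force": force on the tool from outside, world axes, zero at the start; "wrist_torque": the same for the moment, N m; "gripper_width": finger opening in m.
Only numpy, scipy, OpenCV 4.12 (cv2) and the standard library are available. Lean on these libraries where they do the work, as an engineer would, in place of code of your own. Each camera call takes 0.05 s, during which the arm holds its last target.

## Task

With the fingertips, push the upright black peg of the polariser's lever around its arc until the lever lies across the middle of the small red magnet on the scale (not the blue one), and leave it there. Then press the green button fully down to take the reading, and let it go. Only push and press: do not pinch the peg or force the lever, lift nothing, leave the vial standing on the glass window in the middle and do not disturb the other things on the bench.

Things in the scene. Friction and masses are not known exactly. Their poses are not given: they have to be found in the camera images.
- stage: Polariser stage fixed to the bench: a round grey base, 200 mm in diameter and 30 mm high, with a white scale on top. Its origin is the centre of the underside, on the upright axis about which the ring and lever turn; z is up; its -x axis (towards the robot, give or take its yaw) is the lever's direction at joint value 0.
- lever (a joint): Angle of the dark ring (120 mm in diameter, top 44 mm above the bench) with its aluminium lever, rad, from -1.0 to 1.0 (stops). 0: the lever points along the stage's own -x axis; it grows counter-clockwise seen from above. The ring turns with light friction (about 1.5 N at the peg) and stays where it is left.
- lever_peg (a point): Point on the axis of the upright black peg at the lever's end, 118 mm from the stage's axis, 64 mm above the bench. Peg 12 mm in diameter, from 44 to 80 mm above the bench, on a foot 18 mm in diameter (36 to 44 mm); it overhangs the base. The lever arm is 5 mm wide, 37 to 44 mm above the bench. Axes turn with the lever: x along the arm towards the stage's axis, y across it.
- red_magnet (a point): Centre of the red round magnet stuck on the white scale (12 mm in diameter, 4 mm thick, its top 34 mm above the bench, under the level of the lever arm, which passes freely above it); it does not move, and lies 75 to 96 mm from the stage's axis, to either side of the lever.
- blue_magnet (a point): Centre of the blue round magnet of the same size, on the other side of the scale. Not the target.
- start_top (a point): Centre of the top of the green round button, 30 mm in diameter, in a low white housing fixed to the bench; z is the height of its top as it now stands.
- start (a joint): Travel of the green button, m: 0 when up, 0.006 fully down; a spring brings it back. Fully down takes about 5 N.
- vial: White 20 ml vial, 25 mm in diameter and 56 mm high, loose, standing on the glass window in the middle of the stage; origin at the centre of its underside, 46 mm above the bench (so its top is 102 mm above the bench).
- spare_vial: A vial of the same kind standing on the bench near the stage; origin at the centre of its underside.
- timer: Bench timer, 72x66x21 mm, bystander; origin at the centre of its underside.
- beaker: White plastic beaker, 69 mm in diameter and 83 mm high, bystander; origin at the centre of its underside.
- wash_bottle: Wash bottle with a blue cap, 65x105x209 mm, bystander; origin under the body's middle.
- tape_roll: Roll of tape, 104 mm in diameter, 25 mm high, lying flat, bystander; origin at the centre of its underside.
- marker: Blue and white marker pen, 135 mm long, 17 mm thick, lying along its y axis, bystander.
There are look-alikes about, which are no part of the job. Of the things shaped like the part that bears start_top, the white one is meant.

How it is judged:
By the outcome, as a careful person would: the job done as asked, in the order asked, and still so for the second after the job is handed in, with the robot touching nothing.
It also fails if it takes over 51 s, if anything falls off the work surface, if the arm or the gripper's body presses on something with over 40 N, if the wrist force passes 120 N, or if a joint passes its speed limit or range.

## Working session

There is one attempt and no reset: what is moved stays moved. The work goes in short steps, Python scripts to look and compute and a tool call to move; the robot and the scene stay as the last step left them, time stands still between calls to the robot, and variables do not carry over. Pictures are saved under pics/ and viewed, and the job is handed in when it is done.

Besides the shell and the picture viewer there is one more tool, called after ">>>" as name(argument=value, ...), one argument or row to a line, values as JSON. arm_command: Moves the arm, as the interface text tells. Its arguments: {"type":"object","properties":{"moves":{"type":"array","items":{"type":"array","items":{"type":"number"}}},"squeeze":{"type":"number"}},"required":["moves"]}

```bash
ls; mkdir -p pics
python3 - <<'E'
from rig import r
import cv2,pickle
s=r.read_state();print(s)
d={}
for n in("scene","top","wrist"):
    c=r.read_camera(n);d[n]=c;cv2.imwrite(f"pics/{n}0.png",c["frame"])
    print(n,c["intrinsics"],c["dist"],c["eye"],c["attitude"])
pickle.dump(d,open("c0.pkl","wb"))
E
```

```text
pics
{'time': 0.0, 'q': array([-1.31970433e+00,  1.04691375e-01,  9.64402948e-02,  1.56388307e+00,
        1.87653145e-05,  1.35308676e+00]), 'joint_velocities': array([-0.00032641, -0.00126604,  0.00012153, -0.00203367, -0.0005129 ,
       -0.00019992]), 'effort': array([-1.23494492e-04, -5.56923187e+01,  5.03656089e+01,  1.66485080e-02,
       -2.28465442e-04, -2.39123153e-06]), 'position': array([ 0.27101383, -0.5349296 ,  0.23051101]), 'tool_rot': array([-1.39426822,  0.8579989 , -0.85644571]), 'contact_force': array([ 0.61355504,  1.18186351, -0.30757035]), 'wrist_torque': array([ 0.03474679, -0.00875556,  0.02308577]), 'gripper_width': 0.08518458919412322}
scene [[491.23007694   0.         260.42997032]
 [  0.         491.23007694 192.60484857]
 [  0.           0.           1.        ]] [-0.04555642  0.          0.          0.          0.        ] [-0.80042603 -0.23539244  1.12120128] [-1.74391618  1.56650906 -0.74732706]
top [[367.71816176   0.         256.63956217]
 [  0.         367.71816176 192.19629268]
 [  0.           0.           1.        ]] [-0.01941949  0.          0.          0.          0.        ] [ 0.36364346 -0.07053516  1.29153958] [-2.15991084  2.13398787 -0.14830278]
wrist [[306.88929931   0.         253.92806176]
 [  0.         306.88929931 192.44089146]
 [  0.           0.           1.        ]] [-0.03470287  0.          0.          0.          0.        ] [ 0.33736656 -0.50151623  0.37303609] [ 2.45665211 -1.50912391 -0.22387899]
```

View pics/scene0.png

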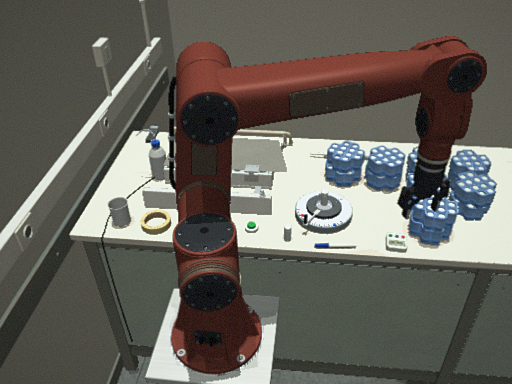

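View pics/top0.png

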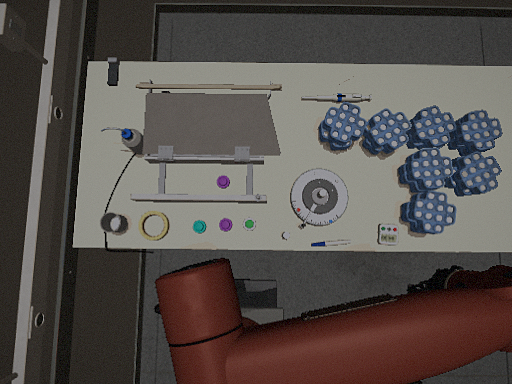

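View pics/wrist0.png

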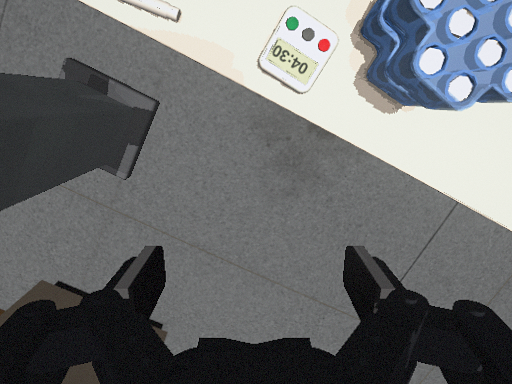

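Run:
```python
import cv2,pickle
d=pickle.load(open("c0.pkl","rb"))
f=d["top"]["frame"][155:255,180:360]
cv2.imwrite("pics/topcrop.png",cv2.resize(f,None,fx=4.4,fy=4.4,interpolation=cv2.INTER_CUBIC))
f=d["scene"]["frame"][180:255,235:365]
cv2.imwrite("pics/scenecrop.png",cv2.resize(f,None,fx=6,fy=6,interpolation=cv2.INTER_CUBIC))
```

```text
(no output)
```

View pics/topcrop.png

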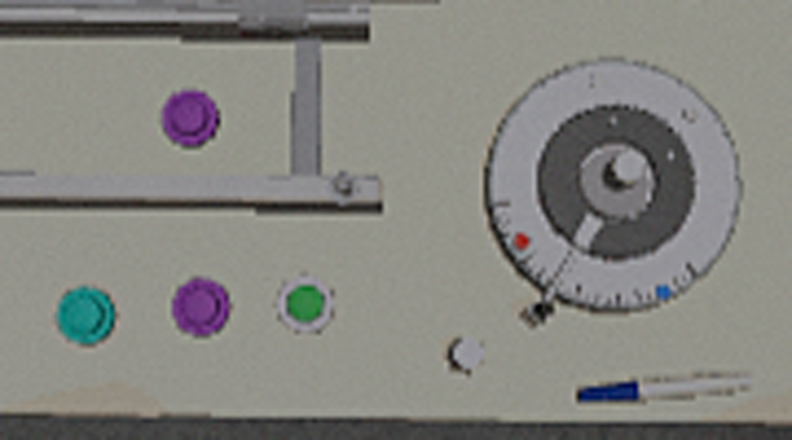

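View pics/scenecrop.png

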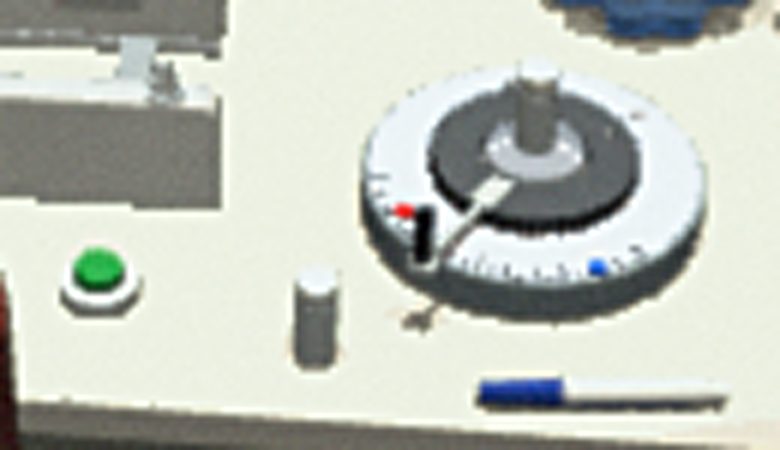

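```bash
cat > h.py <<'E'
import cv2,numpy as np,pickle
from scipy.spatial.transform import Rotation as R
def cen(f,lo,hi,box,n=1):
    x0,y0,x1,y1=box;h=cv2.cvtColor(f,cv2.COLOR_BGR2HSV)[y0:y1,x0:x1]
    m=cv2.inRange(h,np.array(lo),np.array(hi));k,l,s,c=cv2.connectedComponentsWithStats(m)
    o=sorted([(int(s[i,4]),(c[i]+[x0,y0]).round(2).tolist()) for i in range(1,k)],reverse=True)
    return o[:n]
def ray(c,p):
    u=cv2.undistortPoints(np.array([[p]],float),c["intrinsics"],c["dist"])[0,0]
    return c["eye"],R.from_rotvec(c["attitude"]).apply([u[0],u[1],1])
def pl(c,p,z):
    o,d=ray(c,p);return (o+d*(z-o[2])/d[2]).round(4)
def proj(c,P):
    Rm=R.from_rotvec(c["attitude"]).inv()
    return cv2.projectPoints(np.array(P,float).reshape(-1,1,3),Rm.as_rotvec(),-Rm.apply(c["eye"]),c["intrinsics"],c["dist"])[0][:,0]
def tri(L):
    A=0;b=0
    for c,p in L:
        o,d=ray(c,p);d=d/np.linalg.norm(d);M=np.eye(3)-np.outer(d,d);A=A+M;b=b+M@o
    return np.linalg.solve(A,b)
E
python3 - <<'E'
from h import *
d=pickle.load(open("c0.pkl","rb"))
S,T=d["scene"],d["top"]
for n,lo,hi,z in(("red",(0,120,80),(8,255,255),.034),("green",(45,100,40),(75,255,255),.025),("blue",(100,120,80),(125,255,255),.034)):
  for nm,c,b in(("top",T,(240,180,350,237)),("scene",S,(240,195,360,240))):
    for a,p in cen(c["frame"],lo,hi,b,2): print(n,nm,a,p,pl(c,p,z))
# stage outline in top: crop ellipse
f=T["frame"];g=cv2.cvtColor(f,cv2.COLOR_BGR2GRAY);print(g[195,285:355]);print(g[165:232,320])
# rotation R of axes
print(R.from_rotvec([-1.39426822,  0.8579989 , -0.85644571]).as_matrix().round(3))
E
```

```text
red top 8 [298.0, 209.5] [ 0.4837 -0.2084  0.034 ]
red scene 5 [301.8, 214.6] [ 0.4809 -0.2078  0.034 ]
green top 48 [248.98, 223.38] [ 0.4346 -0.0407  0.025 ]
green scene 38 [251.0, 224.5] [ 0.4241 -0.0404  0.025 ]
blue top 8 [330.12, 220.88] [ 0.4459 -0.318   0.034 ]
blue scene 6 [334.17, 224.17] [ 0.4419 -0.3173  0.034 ]
[144 148 148 148 154  47 113 154 151 146 151 149 149 148 150 149 164  59
  78  76  78  75  72  76  81  75  55 122 122 124 122 111  40  47  50 107
 141 149 145 141 128 116 155  91  32  76  72  75  74  69  68  67  99 150
 151 148 151 146 150 147 148 153  97 140 147 146 148 146 146 143]
[147 147 141 115 142 147 150 148 149 150 146 149 147 119  53  73  70  80
  77  73  79  66  82 139 112 128 155 154 160 150 107  29  35  82 126 123
 120 118 114  93  84  70  76  74  74  75  80  64  48 107 157 152 148 149
 151 149 132  61  76  87  67 118 151 145 145 150 146]
[[ 0.452 -0.     0.892]
 [-0.892  0.001  0.452]
 [-0.001 -1.     0.   ]]
```

Run:
```python
from h import *
from scipy.spatial.transform import Rotation as R
d=pickle.load(open("c0.pkl","rb"))
S,T=d["scene"],d["top"]
print("green tri",tri([(T,[248.98, 223.38]),(S,[251.0, 224.5])]))
print("stage c",pl(T,(319.3,197.2),.03), pl(T,(290.5,197),.03),pl(T,(348,197),.03))
print("peg top",pl(T,(303,225),.08))
print("spare vial top",pl(T,(286.1,235.2),.056), pl(S,(235+318/6,180+280/6),.056))
p=np.array([.27101,-.53493,.23051]);Rm=R.from_rotvec([-1.39426822,0.8579989,-0.85644571]).as_matrix()
# target: tool z -> world +x ; tool y-> -z ; x = y cross z
Rt=np.c_[np.cross([0,0,-1],[1,0,0]),[0,0,-1],[1,0,0]];print(Rt)
t=np.array([.40,-.25,.23]);print((Rm.T@(t-p)*1000).round(1),R.from_matrix(Rm.T@Rt).as_rotvec())
```

```text
green tri [ 0.43506445 -0.03954222  0.01528591]
stage c [ 0.5276 -0.2826  0.03  ] [ 0.5271 -0.183   0.03  ] [ 0.5295 -0.3821  0.03  ]
peg top [ 0.4284 -0.2196  0.08  ]
spare vial top [ 0.395  -0.1659  0.056 ] [ 0.3904 -0.1669  0.056 ]
[[ 0  0  1]
 [-1  0  0]
 [ 0 -1  0]]
[-195.9    0.8  243.8] [ 3.59873068e-06  4.68801485e-01 -1.35027426e-03]
```

>>> arm_command(
  moves=[
    [-50,0,61,0,0.117,0,0],
    [-98,0,122,0,0.234,0,0],
    [-147,0,183,0,0.352,0,0],
    [-196,0,244,0,0.469,0,0],
    [-196,0,244,0,0.469,0,0],
    [-196,0,244,0,0.469,0,0],
    [-196,0,244,0,0.469,0,0],
    [-196,0,244,0,0.469,0,0],
  ],
  squeeze=20,
)

```text
time: 1.15
position: [0.3998, -0.2512, 0.2311]
tool_rot: [-1.209, 1.211, -1.21]
contact_force: [0.4, 0.1, 0.2]
gripper_width: -0.0001
```

Run:
```python
from rig import r
import cv2,pickle
s=r.read_state();print(s["time"],s["position"],s["tool_rot"],s["gripper_width"],s["contact_force"])
d={}
for n in("wrist","top","scene"):
    c=r.read_camera(n);d[n]=c;cv2.imwrite(f"pics/{n}1.png",c["frame"])
pickle.dump(d,open("c1.pkl","wb"))
print(d["wrist"]["eye"])
```

```text
1.15 [ 0.39976377 -0.25117751  0.23106991] [-1.20855248  1.21082566 -1.21031317] -0.00010002257584003845 [0.42848153 0.14431287 0.17746455]
[ 0.47408045 -0.2510561   0.37347289]
```

View pics/wrist1.png

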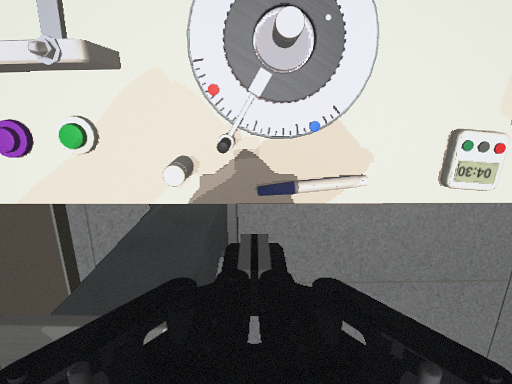

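Run:
```python
from h import *
d=pickle.load(open("c1.pkl","rb"));W=d["wrist"]
f=W["frame"];cv2.imwrite("pics/wc1.png",cv2.resize(f[0:195,160:400],None,fx=3,fy=3,interpolation=cv2.INTER_CUBIC))
cv2.imwrite("pics/wc2.png",cv2.resize(f[100:195,0:200],None,fx=4,fy=4,interpolation=cv2.INTER_CUBIC))
for n,lo,hi,z,b in(("red",(0,120,80),(8,255,255),.034,(190,70,240,110)),("green",(45,100,40),(75,255,255),.018,(50,110,110,160)),("blue",(100,120,80),(125,255,255),.034,(300,110,330,140)),("black",(0,0,0),(180,255,45),.08,(210,130,245,160))):
   a,p=cen(f,lo,hi,b)[0];print(n,a,p,pl(W,p,z))
```

```text
red 93 [212.94, 89.18] [ 0.485  -0.2081  0.034 ]
green 497 [71.08, 135.66] [ 0.4357 -0.0389  0.018 ]
blue 84 [314.44, 126.11] [ 0.4466 -0.317   0.034 ]
black 1 [230.0, 142.0] [ 0.4355 -0.2284  0.08  ]
```

View pics/wc1.png

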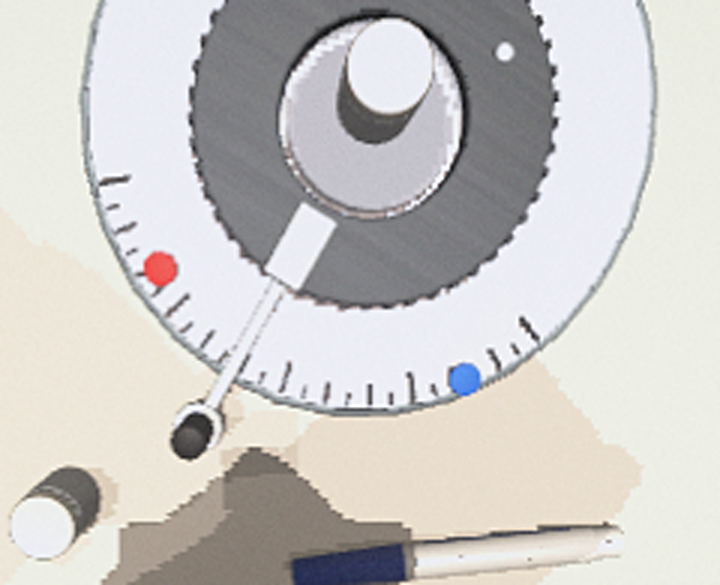

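View pics/wc2.png

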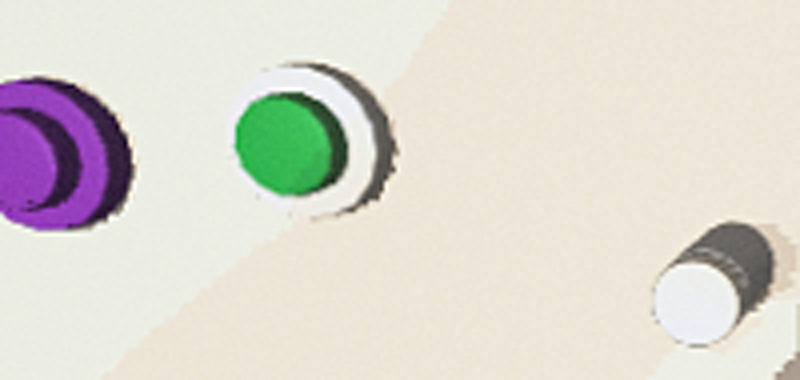

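Run:
```python
from h import *
from scipy.optimize import least_squares
d=pickle.load(open("c1.pkl","rb"));W=d["wrist"]
rim=[(83,100),(97,195),(150,300),(230,377),(320,410),(400,412),(500,375),(590,295),(640,195),(654,110),(645,20),(95,10)]
P=np.array([pl(W,(160+x/3,y/3),.03)[:2] for x,y in rim])
s=least_squares(lambda v:np.hypot(P[:,0]-v[0],P[:,1]-v[1])-v[2],[.53,-.28,.1]);print(s.x,(s.fun*1000).round(1))
c=s.x[:2]
ring=[(193,100),(210,180),(240,245),(290,290),(370,307),(450,290),(510,245),(545,180),(557,100)]
P=np.array([pl(W,(160+x/3,y/3),.042)[:2] for x,y in ring])
s=least_squares(lambda v:np.hypot(P[:,0]-v[0],P[:,1]-v[1])-v[2],[.53,-.28,.1]);print("ring",s.x,(s.fun*1000).round(1))
peg=pl(W,(160+190/3,437/3),.08)[:2];foot=pl(W,(160+199/3,427/3),.044)[:2];red=pl(W,(212.94,89.18),.034)[:2]
an=lambda p:np.degrees(np.arctan2(p[1]-c[1],-(p[0]-c[0]))) # toward +y from -x
for n,p in(("peg",peg),("foot",foot),("red",red),("blue",pl(W,(314.44,126.11),.034)[:2])):print(n,p,np.hypot(*(p-c)),an(p))
a=[pl(W,(160+x/3,y/3),.044)[:2] for x,y in((276,285),(215,400))]
v=a[1]-a[0];print("arm dir",np.degrees(np.arctan2(v[1],-v[0])),an(a[0]))
print("vial",pl(W,(160+43/3,528/3),.056),pl(W,(160+70/3,490/3),.0))
C1=d["top"]; 
for q in("top","scene"):print(q,tri([(W,(71.6,135.8)),(d[q],{"top":(248.98,223.38),"scene":(251,224.5)}[q])]))
```

```text
[ 0.5315278  -0.28141139  0.09779204] [ 0.3 -0.7 -1.3  0.2  0.4  0.7 -0.1  0.2 -0.  -0.2 -0.3  1.1]
ring [ 0.53071415 -0.28269967  0.0597937 ] [ 1.1 -1.5  0.   0.9 -0.6 -0.   0.6 -0.2 -0.3]
peg [ 0.432  -0.2219] 0.11596287411871363 30.876779768550936
foot [ 0.4304 -0.2217] 0.11744054532456141 30.559928232488215
red [ 0.485  -0.2081] 0.08682969432099052 57.598341466974254
blue [ 0.4466 -0.317 ] 0.09208300755241622 -22.735901112747346
arm dir 29.154553024318915 31.341541033114407
vial [ 0.3964 -0.1663  0.056 ] [ 0.3988 -0.1637  0.    ]
top [ 0.43532211 -0.04042956  0.01932045]
scene [ 0.4351609  -0.03833738  0.01534754]
```

>>> arm_command(
  moves=[
    [-1,20,1,0,0.154,0,0],
    [-2,40,3,0,0.308,0,0],
    [-3,60,4,0,0.462,0,0],
    [-4,80,5,0,0.616,0,0],
    [-4,101,6,0,0.77,0,0],
    [-4,101,6,0,0.77,0,0],
    [-4,101,6,0,0.77,0,0],
    [-4,101,6,0,0.77,0,0],
  ],
)

```text
time: 2.3
position: [0.4066, -0.2468, 0.1314]
tool_rot: [-0.741, 1.747, -1.75]
contact_force: [0.4, -0.3, -0.9]
gripper_width: -0.0
```

Run:
```python
from rig import r
import cv2,pickle
from scipy.spatial.transform import Rotation as R
s=r.read_state();print(s["time"],s["position"],s["q"],s["contact_force"]);print(R.from_rotvec(s["tool_rot"]).as_matrix().round(3))
c=r.read_camera("wrist");cv2.imwrite("pics/wrist2.png",c["frame"]);pickle.dump(c,open("c2.pkl","wb"))
```

```text
2.3 [ 0.40655113 -0.24679811  0.13138482] [-8.21544317e-01 -2.80927816e-01 -4.48223161e-01  1.40194064e+00
 -5.24468379e-05  3.08864322e+00] [ 0.42752703 -0.31852062 -0.90807711]
[[-0.695  0.001  0.719]
 [-0.719 -0.001 -0.695]
 [ 0.    -1.     0.002]]
```

View pics/wrist2.png

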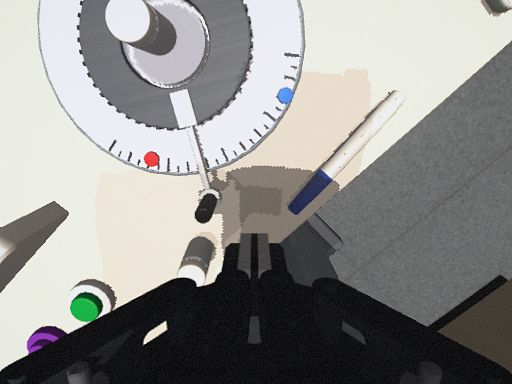

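>>> arm_command(
  moves=[
    [0,0,0,0,-0.175,0,0],
    [0,0,0,0,-0.35,0,0],
    [0,0,0,0,-0.525,0,0],
    [0,0,0,0,-0.7,0,0],
    [0,0,0,0,-0.875,0,0],
    [0,0,0,0,-1.05,0,0],
    [0,0,0,0,-1.225,0,0],
    [0,0,0,0,-1.4,0,0],
    [0,0,0,0,-1.571,0,0],
    [0,0,0,0,-1.571,0,0],
  ],
)

```text
time: 3.6
position: [0.4064, -0.2464, 0.1308]
tool_rot: [-1.486, 0.602, -0.603]
contact_force: [0.9, -0.1, -0.8]
gripper_width: 0.0002
```

>>> arm_command(
  moves=[
    [0,20,0,0,0,0,0],
    [0,40,0,0,0,0,0],
    [0,60,0,0,0,0,0],
    [0,77,0,0,0,0,0],
    [0,77,0,0,0,0,0],
    [0,77,0,0,0,0,0],
  ],
)

```text
time: 4.35
position: [0.4065, -0.2465, 0.054]
tool_rot: [-1.486, 0.602, -0.603]
contact_force: [0.4, 0.3, 0.4]
gripper_width: -0.0003
```

Run:
```python
from rig import r
import cv2,pickle
from scipy.spatial.transform import Rotation as R
s=r.read_state();print(s["time"],s["position"],s["q"],s["contact_force"]);print(R.from_rotvec(s["tool_rot"]).as_matrix().round(3))
c=r.read_camera("wrist");cv2.imwrite("pics/wrist3.png",c["frame"]);pickle.dump(c,open("c3.pkl","wb"))
```

```text
4.35 [ 0.40652187 -0.2465172   0.0540287 ] [-8.21168690e-01 -2.40660544e-01 -5.56346556e-01  1.25424812e+00
 -5.87222235e-05  1.52036687e+00] [0.39180117 0.28383408 0.43761448]
[[ 0.717  0.001  0.697]
 [-0.697 -0.001  0.717]
 [ 0.001 -1.    -0.   ]]
```

View pics/wrist3.png

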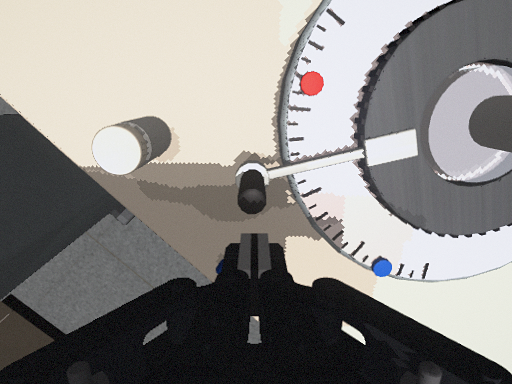

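>>> arm_command(
  moves=[
    [0,0,7,0,0,0,0],
    [0,0,13,0,0,0,0],
    [0,0,19,0,0,0,0],
    [0,0,25,0,0,0,0],
    [0,0,31,0,0,0,0],
    [0,0,37,0,0,0,0],
    [0,0,43,0,0,0,0],
    [0,0,49,0,0,0,0],
    [0,0,55,0,0,0,0],
    [0,0,60,0,0,0,0],
  ],
)

```text
time: 5.65
position: [0.4484, -0.203, 0.0533]
tool_rot: [-1.486, 0.602, -0.602]
contact_force: [-0.3, -2.1, -0.9]
gripper_width: 0.0001
```

```bash
cat > look.py <<'E'
import sys
from rig import r
import cv2,pickle
from h import *
k=sys.argv[1]
s=r.read_state();print(s["time"],s["position"],s["q"].round(3),s["contact_force"])
c=r.read_camera("wrist");cv2.imwrite(f"pics/wrist{k}.png",c["frame"]);pickle.dump(c,open(f"c{k}.pkl","wb"))
print("red",cen(c["frame"],(0,120,80),(8,255,255),(0,0,512,330)))
E
python3 look.py 4
```

```text
5.65 [ 0.44842934 -0.2030134   0.05332183] [-0.691 -0.184 -0.508  1.246 -0.     1.649] [-0.25059814 -2.11915862 -0.94428758]
red [(314, [306.49, 197.38])]
```

View pics/wrist4.png

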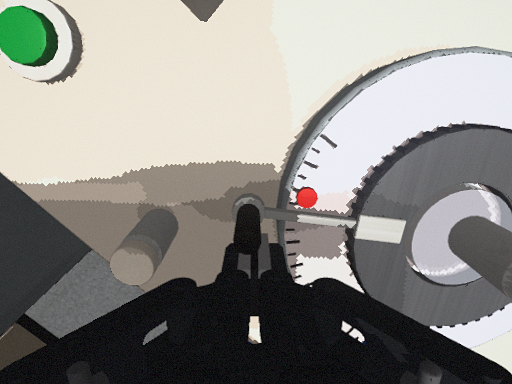

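```bash
cat > ang.py <<'E'
import sys
from h import *
k=sys.argv[1];pts=eval(sys.argv[2]);red=eval(sys.argv[3])
c=pickle.load(open(f"c{k}.pkl","rb"))
A=np.array([pl(c,p,.044)[:2] for p in pts]);r=pl(c,red,.034)[:2]
C=np.array([.531,-.282])
v=A[-1]-A[0];v/=np.linalg.norm(v);n=np.array([-v[1],v[0]])
print("red",r,"lever line offset of red mm",n@(r-A[0])*1000,"axis offset",n@(C-A[0])*1000)
an=lambda p:np.degrees(np.arctan2(p[1]-C[1],-(p[0]-C[0])))
print("ang pts",[an(p).round(2) for p in A],"red",an(r), np.hypot(*(r-C)))
E
python3 - <<'E'
import cv2
f=cv2.imread("pics/wrist4.png")[170:270,230:420];cv2.imwrite("pics/w4c.png",cv2.resize(f,None,fx=4.2,fy=4.2,interpolation=cv2.INTER_CUBIC))
E
```

```text
(no output)
```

View pics/w4c.png

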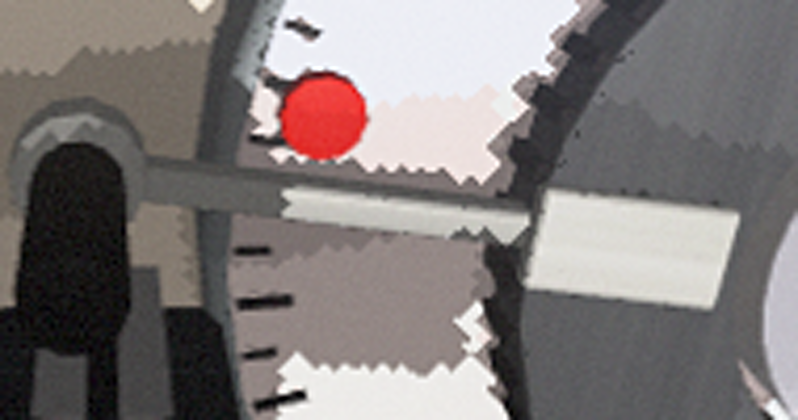

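```bash
python3 ang.py 4 "[(230+x/4.2,170+y/4.2) for x,y in((200,187),(350,205),(520,226))]" "(306.49,197.4)"; python3 ang.py 4 "[(230+x/4.2,170+y/4.2) for x,y in((537,237),(728,260))]" "(306.49,197.4)"
```

```text
red [ 0.4851 -0.2074] lever line offset of red mm 8.358084579585018 axis offset -2.0410991446919273
ang pts [np.float64(52.72), np.float64(53.03), np.float64(53.49)] red 58.396783152360356 0.08758978250914887
red [ 0.4851 -0.2074] lever line offset of red mm 9.59681375615409 axis offset -0.8978422005145523
ang pts [np.float64(52.39), np.float64(53.06)] red 58.396783152360356 0.08758978250914887
```

>>> arm_command(
  moves=[
    [0,0,3,0,0,0,0],
    [0,0,6,0,0,0,0],
    [0,0,8,0,0,0,0],
    [0,0,9,0,0,0,0],
    [0,0,9,0,0,0,0],
  ],
)

```text
time: 6.32
position: [0.4543, -0.1965, 0.0533]
tool_rot: [-1.485, 0.602, -0.602]
contact_force: [-0.9, -0.2, 0.0]
gripper_width: 0.0001
```

```bash
python3 look.py 5
python3 - <<'E'
import cv2
f=cv2.imread("pics/wrist5.png")[170:270,230:420];cv2.imwrite("pics/w5c.png",cv2.resize(f,None,fx=4.2,fy=4.2,interpolation=cv2.INTER_CUBIC))
E
```

```text
6.325 [ 0.45431308 -0.19654257  0.05331338] [-0.673 -0.174 -0.5    1.245  0.     1.667] [-0.85558481 -0.17751834  0.04001128]
red [(211, [306.89, 209.28])]
```

View pics/w5c.png

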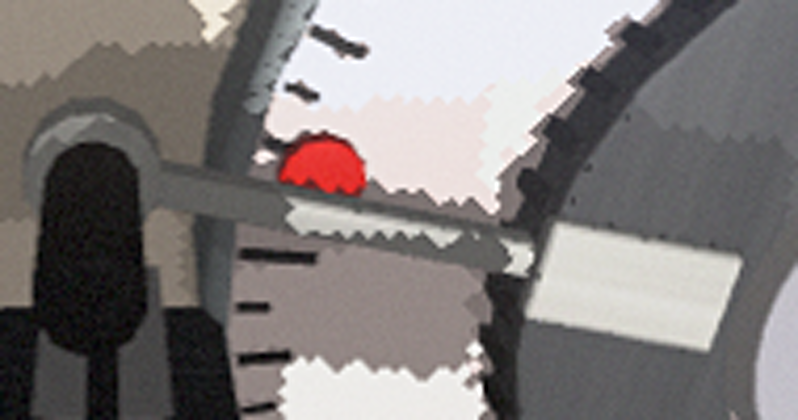

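```bash
python3 ang.py 5 "[(230+x/4.2,170+y/4.2) for x,y in((200,191),(480,241))]" "(230+323/4.2,170+178/4.2)"; python3 ang.py 5 "[(230+x/4.2,170+y/4.2) for x,y in((541,273),(726,304))]" "(230+323/4.2,170+178/4.2)"; python3 -c "
from h import *
c=pickle.load(open('c5.pkl','rb'));print(proj(c,[.485,-.2078,.034]))"
```

```text
red [ 0.4853 -0.2077] lever line offset of red mm 1.231013203557729 axis offset -4.132823508201044
ang pts [np.float64(57.15), np.float64(58.37)] red 58.40540705421151 0.08722946749808805
red [ 0.4853 -0.2077] lever line offset of red mm 4.2300359333212665 axis offset -1.7283677881687614
ang pts [np.float64(56.17), np.float64(57.45)] red 58.40540705421151 0.08722946749808805
[[306.56845949 212.90550946]]
```

>>> arm_command(
  moves=[
    [0,0,-15,0,0,0,0],
    [0,-20,-20,0,0,0,0],
    [0,-50,-30,0,0,0,0],
    [15,-60,-45,0,0,0,0],
    [30,-60,-60,0,0,0,0],
    [30,-60,-60,0,0,0,0],
    [30,-60,-60,0,0,0,0],
  ],
)

```text
time: 7.25
position: [0.4334, -0.2602, 0.1123]
tool_rot: [-1.485, 0.604, -0.601]
contact_force: [-0.9, 0.5, 0.6]
gripper_width: 0.0001
```

```bash
python3 look.py 6
```

```text
7.25 [ 0.43340105 -0.26019991  0.11230726] [-0.8   -0.173 -0.39   1.356  0.     1.541] [-0.88432406  0.49459526  0.55658983]
red [(97, [255.07, 97.39])]
```

View pics/wrist6.png

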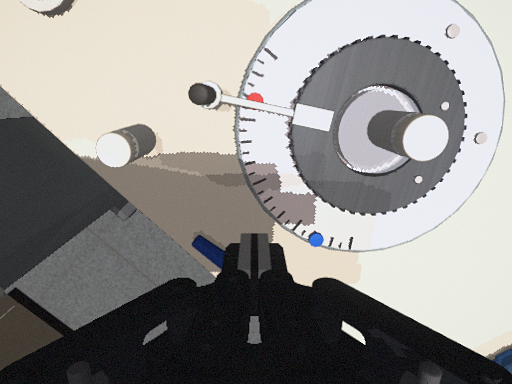

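Run:
```python
from h import *
c=pickle.load(open('c6.pkl','rb'));e=c["eye"];print(e,proj(c,[e[0],e[1],.034]))
f=c["frame"][60:150,180:350];cv2.imwrite("pics/w6c.png",cv2.resize(f,None,fx=4.7,fy=4.7,interpolation=cv2.INTER_CUBIC))
```

```text
[ 0.48544841 -0.20714522  0.25474713] [[254.35213693  99.82553675]]
```

View pics/w6c.png

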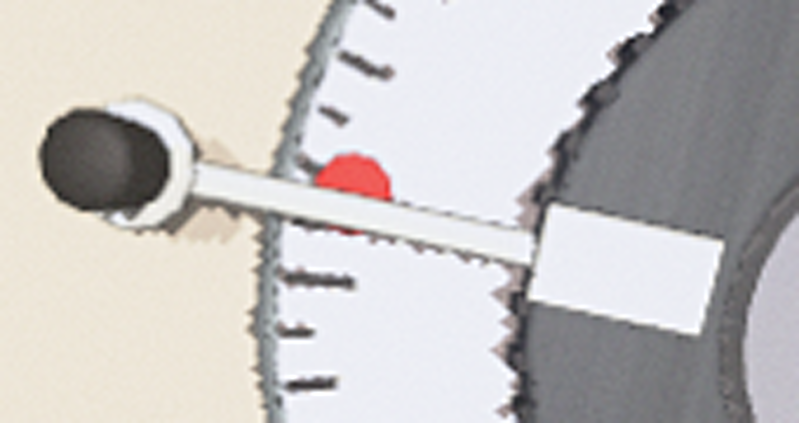

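>>> arm_command(
  moves=[
    [-15,0,15,0,0,0,0],
    [-30,0,30,0,0,0,0],
    [-30,30,38,0,0,0,0],
    [-30,60,45,0,0,0,0],
    [-30,60,50,0,0,0,0],
    [-30,60,56,0,0,0,0],
    [-30,60,60,0,0,0,0],
    [-30,60,62,0,0,0,0],
    [-30,60,63,0,0,0,0],
    [-30,60,63,0,0,0,0],
  ],
)

```text
time: 8.55
position: [0.4564, -0.1946, 0.0534]
tool_rot: [-1.486, 0.602, -0.602]
contact_force: [0.4, 0.7, 0.5]
gripper_width: 0.0
```

>>> arm_command(
  moves=[
    [0,0,0,0,0,0,0],
    [0,0,-15,0,0,0,0],
    [0,-20,-20,0,0,0,0],
    [0,-50,-33,0,0,0,0],
    [15,-60,-48,0,0,0,0],
    [30,-60,-63,0,0,0,0],
    [30,-60,-63,0,0,0,0],
    [30,-60,-63,0,0,0,0],
  ],
)

```text
time: 9.55
position: [0.4334, -0.2602, 0.1123]
tool_rot: [-1.485, 0.604, -0.601]
contact_force: [-0.4, 0.3, -0.7]
gripper_width: 0.0004
```

```bash
python3 look.py 7;python3 - <<'E'
from h import *
c=pickle.load(open('c7.pkl','rb'));e=c["eye"];print(e,proj(c,[e[0],e[1],.034]))
f=c["frame"][60:150,180:350];cv2.imwrite("pics/w7c.png",cv2.resize(f,None,fx=4.7,fy=4.7,interpolation=cv2.INTER_CUBIC))
E
```

```text
9.55 [ 0.43342138 -0.26016827  0.11231319] [-0.8   -0.173 -0.39   1.356  0.     1.541] [-0.42434243  0.31076396 -0.74812382]
red [(41, [255.98, 95.59])]
[ 0.4854604  -0.20714001  0.25473628] [[254.3502433   99.81628867]]
```

View pics/w7c.png

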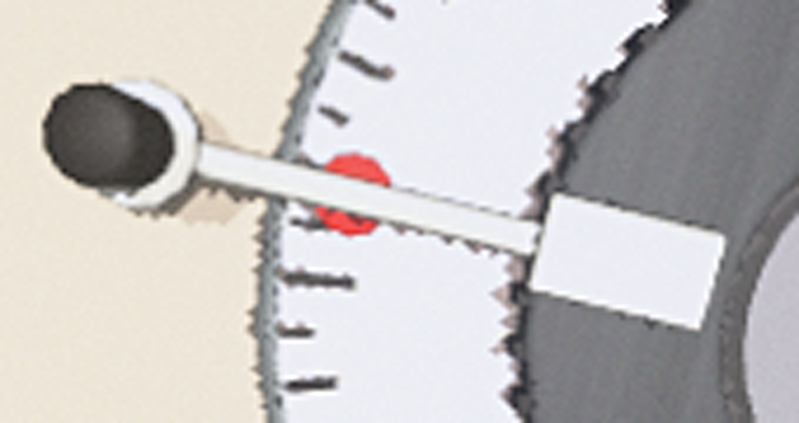

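Run:
```python
from h import *
d=pickle.load(open("c0.pkl","rb"));d1=pickle.load(open("c1.pkl","rb"))
a=tri([(d["top"],(258,196.9)),(d["scene"],(262.5,193.3)),(d1["wrist"],(42,46))]);print("screw",a,[proj(c,a) for c in(d["top"],d["scene"],d1["wrist"])])
p=np.array([.4334,-.2602]);t=np.array([.4355,-.0393]);v=t-p
print(v@[.699,-.715] *1000, v@[.715,.699]*1000)
from rig import r
print(R.from_rotvec(r.read_state()["tool_rot"]).as_matrix().round(4))
```

```text
screw [ 0.51927803 -0.0693818   0.08795676] [array([[257.6338722 , 196.71934406]]), array([[262.46204257, 192.90590137]]), array([[44.70566375, 47.8842199 ]])]
-156.4756 155.9106
[[ 7.180e-01 -1.100e-03  6.961e-01]
 [-6.961e-01  1.300e-03  7.180e-01]
 [-1.700e-03 -1.000e+00  1.000e-04]]
```

>>> arm_command(
  moves=[
    [0,-40,0,0,0,0,0],
    [-25,-40,27,0,-0.15,0,0],
    [-51,-40,53,0,-0.3,0,0],
    [-76,-40,80,0,-0.45,0,0],
    [-102,-40,107,0,-0.6,0,0],
    [-127,-40,133,0,-0.77,0,0],
    [-152,-40,160,0,-0.77,0,0],
    [-152,-40,160,0,-0.77,0,0],
    [-152,-40,160,0,-0.77,0,0],
    [-152,-40,160,0,-0.77,0,0],
  ],
)

```text
time: 10.85
position: [0.4362, -0.0406, 0.1531]
tool_rot: [-1.571, 0.001, -0.0]
contact_force: [0.6, -0.4, 0.7]
gripper_width: 0.0004
```

```bash
python3 look.py 8
python3 - <<'E'
from h import *
c=pickle.load(open('c8.pkl','rb'));print(cen(c["frame"],(45,100,40),(75,255,255),(0,0,512,384)))
a,p=cen(c["frame"],(45,100,40),(75,255,255),(0,0,512,384))[0];print(pl(c,p,.018))
d=pickle.load(open("c1.pkl","rb"));print(tri([(c,p),(d["wrist"],(71.6,135.8)),(d["top"],(248.98,223.38))]))
from rig import r
print(R.from_rotvec(r.read_state()["tool_rot"]).as_matrix().round(3))
E
```

```text
10.85 [ 0.43621986 -0.04055181  0.1531346 ] [-0.393 -0.408 -0.509  1.469 -0.     1.179] [ 0.63408172 -0.3702709   0.74482146]
red []
[(735, [252.39, 180.22])]
[ 0.4353 -0.0388  0.018 ]
[ 0.43528014 -0.03956186  0.01729498]
[[ 1.    -0.     0.001]
 [-0.001 -0.     1.   ]
 [-0.    -1.    -0.   ]]
```

View pics/wrist8.png

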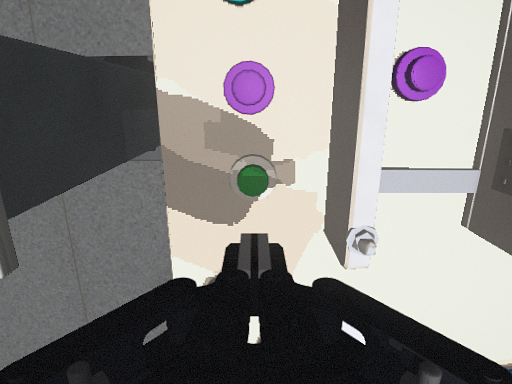

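>>> arm_command(
  moves=[
    [-1,30,1,0,0,0,0],
    [-1,60,1,0,0,0,0],
    [-1,90,1,0,0,0,0],
    [-1,115,1,0,0,0,0],
    [-1,128,1,0,0,0,0],
    [-1,128,1,0,0,0,0],
    [-1,128,1,0,0,0,0],
  ],
)

```text
time: 11.78
position: [0.4359, -0.0394, 0.0263]
tool_rot: [-1.571, -0.001, -0.001]
contact_force: [-0.5, -0.8, 1.1]
gripper_width: 0.0001
```

>>> arm_command(
  moves=[
    [0,2,0,0,0,0,0],
    [0,4,0,0,0,0,0],
    [0,6,0,0,0,0,0],
    [0,8,0,0,0,0,0],
    [0,8,0,0,0,0,0],
  ],
)

```text
time: 12.4
position: [0.4357, -0.0391, 0.0175]
tool_rot: [-1.571, -0.001, -0.001]
contact_force: [1.8, -0.2, 4.4]
gripper_width: 0.0001
```

>>> arm_command(
  moves=[
    [0,1,0,0,0,0,0],
    [0,2,0,0,0,0,0],
    [0,2,0,0,0,0,0],
  ],
)

```text
time: 12.78
position: [0.4358, -0.0391, 0.016]
tool_rot: [-1.571, -0.001, -0.001]
contact_force: [-0.2, -0.1, 10.7]
gripper_width: -0.0001
```

>>> arm_command(
  moves=[
    [0,1,0,0,0,0,0],
    [0,2,0,0,0,0,0],
    [0,2,0,0,0,0,0],
  ],
)

```text
time: 13.15
position: [0.436, -0.0392, 0.0156]
tool_rot: [-1.572, -0.001, -0.001]
contact_force: [-8.4, 2.2, 29.5]
gripper_width: -0.0002
```

>>> arm_command(
  moves=[
    [0,-2,0,0,0,0,0],
    [0,-6,0,0,0,0,0],
    [0,-15,0,0,0,0,0],
    [0,-40,0,0,0,0,0],
    [0,-80,0,0,0,0,0],
    [0,-130,0,0,0,0,0],
    [0,-170,0,0,0,0,0],
    [0,-170,0,0,0,0,0],
  ],
)

```text
time: 14.15
position: [0.4363, -0.0393, 0.1862]
tool_rot: [-1.572, -0.003, -0.003]
contact_force: [0.2, 0.3, -0.4]
gripper_width: 0.0001
```

```bash
python3 look.py 9
python3 - <<'E'
from rig import r
from h import *
c0=pickle.load(open("c1.pkl","rb"))
for n in("top","scene"):
  c=r.read_camera(n);cv2.imwrite(f"pics/{n}9.png",c["frame"])
  b={"top":(180,155,360,255),"scene":(235,180,365,255)}[n];x0,y0,x1,y1=b
  cv2.imwrite(f"pics/{n}9c.png",cv2.resize(c["frame"][y0:y1,x0:x1],None,fx=4.4,fy=4.4,interpolation=cv2.INTER_CUBIC))
c=pickle.load(open("c9.pkl","rb"));p=cen(c["frame"],(45,100,40),(75,255,255),(0,0,512,384))
print(p,c["eye"]);print(r.read_state()["contact_force"])
E
```

```text
14.15 [ 0.43625889 -0.03932808  0.18622687] [-0.39  -0.412 -0.453  1.526 -0.     1.181] [ 0.22396463  0.26700777 -0.35526306]
red []
[(594, [251.96, 173.1])] [0.43622873 0.03496528 0.3285363 ]
[ 0.4674991  -0.6441291  -0.28938013]
```

View pics/top9c.png

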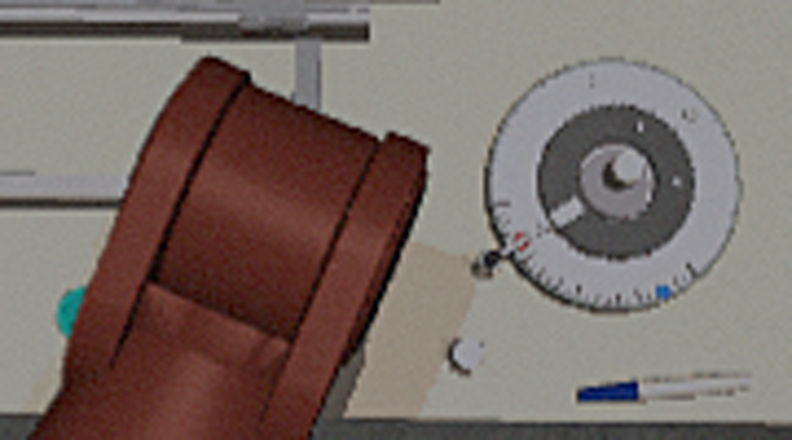

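View pics/wrist9.png

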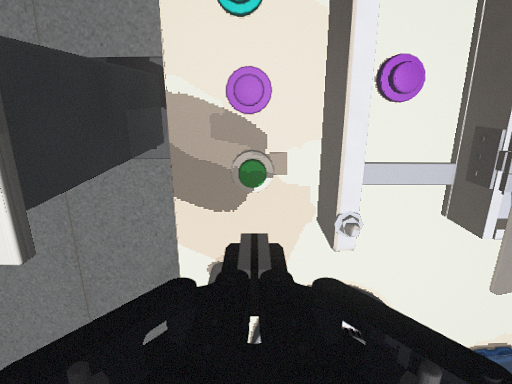

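```bash
python3 -c "
from rig import r
print(r.finish_job())"
```

```text
the job is handed in; nothing more can be done
None
```

I pushed the peg with the closed fingertips until the lever lay across the red magnet. Then I pressed the green button in the white housing fully down, released it and handed the job in at about 14 s of the 51 s allowed.

- **Lever:** After the first push, a view from straight above the magnet showed the lever about 2.4 mm short, so I nudged it 3 mm further. The same view then put the arm's centreline within about 0.2 mm of the magnet's centre. Estimates from the earlier oblique view disagreed by about 3 mm, so I relied on the view from above.
- **Button:** The force was 4.4 N near the end of the travel and rose to 29.5 N (vertical) once the button hit its stop. That is more than the roughly 5 N needed, but under the 40 N limit. The stop came at about 16 mm, putting the button's top near 22 mm when up, while the camera estimates gave 15 to 19 mm. I did not separately measure that the button came back up.
- **Final check:** The last top view shows the lever still over the red magnet, the vial standing on the window, and the spare vial and marker where they were. The arm hides part of the bench in that picture, so I did not re-check every other object. The gripper was clear of everything, and the force read about zero.

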